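# Run the deburring tool round the bore of a clamped tube

## Robot

A 6-joint arm with a two-finger parallel gripper is mounted at the origin on a cart in front of the work surface, level with it; the furniture and walls round the work are solid. World frame = base frame: x ahead of the robot, y to its left, z up, the work surface at z = 0. Lengths are in m, angles in rad, forces in N, time in s.
With the tool pointing down it reaches from about 0.35 to 0.975 m from the base axis. Payload 4.9 kg.
Tool frame: the origin (TCP) lies between the finger pads; the fingertips stand 22 mm ahead of it and the grasp point (between the pads) lies 3 mm ahead of it; z points along the fingers, y is the line along which they close (so a half turn about z gives the same grasp; the last joint's range is limited). The gripper opens to 85 mm and grips with 20 to 120 N. Pads are 22 mm wide; open, the fingers measure 114 mm over their backs; the gripper's body (76 mm by 85 mm) begins 54 mm behind the grasp point. The pads swing forward as they close: fully open they stand 13 mm farther back than shut.
Start: joints at [0.999, 0.053, 1.613, -0, 1.476, -0.119], TCP at [0.273, 0.562, 0.253] pointing down, gripper open.
Joint ranges: [-3.01, 3.01], [-1.01, 2.22], [0.06, 2.58], [-1.02, 4.17], [0.09, 2.62], [-3.14, 3.14]. Speed limits (rad/s): [2.57, 2.57, 3.14, 3.14, 3.14, 3.14].

## Interface

Orientations are given as a unit quaternion [w, x, y, z].
In Python, from plant import state, grab_frame, get_calibration, job_done, recognise, regions_of gives the robot as it stands.
- The arm moves only by the tool apply_moves, never from a script. Its argument "targets" is a list of rows, each an object with "translation": the shift along the tool's x, y, z normalised to -1 to 1, where 1 is 100 mm, a list of three; "twist": the turn about the tool's z normalised to -1 to 1, where 1 is 0.1 rad; "hand": the opening, from 0 (shut) to 1 (fully open). A call has 1 to 8 rows; each row shifts and turns the commanded pose from where the row before left it, along the tool's axes as they then stand; what a row does not reach is not made up. A row lasts 1/10 s, in which the tool goes at most 50 mm and 8.59 degrees, less where a joint would pass 70% of its speed; a pose out of reach is approached as far as the arm can. A call with a number of a shift or a turn outside -1 to 1 is refused whole. A call with a gripper value outside its range is refused whole. The fingers move at their own pace and stop on an object; the grip force is fixed at half the most. Time passes only in rows, so rows that do not move let the fingers close. It gives the time, the measured TCP pose, the force, the opening and the grip force at its end, in the units of the state.
- state(): the state, without advancing time (a new reading comes with each control period).
- grab_frame(name): name is "scene" or "top" or "wrist"; returns the picture (384x512x3 uint8, red, green, blue); there is no depth.
- get_calibration(name): a dict with "camera_matrix" (3x3 intrinsics, pixels), "pose" (4x4, takes a point from camera to world coordinates). Camera axes: x right, y up, looking along -z (the intrinsics and any distortion apply to the point x, -y, -z); pixel columns grow to the right and rows downward; lengths in m; the calibration is good to about 2 mm. A picture is of the moment at which its call begins: read the wrist's pose just before it. get_calibration takes no time and is no camera call; for the wrist camera it gives the pose at the moment of the call.
- job_done(): hands the job in; it is judged then, once.
Trained networks look in the newest picture that a camera, given by its name, has taken for a name from the list of things; names that differ only in an ending like _2 or _b are one class to them, and where a whole thing is asked for, a point or a joint stands for the part that bears it (a point fixed in the world has none). Each returns a list of dicts, best first, with "score" (0 to 1); they miss things now and then, are a little off and sometimes report something else, mostly with a low value. They report only what shows in the picture. A call takes as long as a camera call. They do not tell look-alikes from the thing itself.
- recognise(camera, query): "point" ([x, y, z] in m, in world coordinates, good to about 4 mm: the middle of the surface that is visible of it).
- regions_of(camera, query): "pixels" (384x512 bool, what is visible of it).
The state is a dict: "time": time; "joint_pos": joint angles; "joint_vel": joint speeds; "joint_efforts": joint torques, N m; "tool_pos": TCP position; "tool_rot": TCP orientation; "contact_force": force on the tool from outside, world axes, zero at the start; "ft_torque": the same for the moment, N m; "gripper_width": opening from 0.0 (shut) to 1.0 (fully open); "grasp_force": force on a finger pad.
Only numpy, scipy, OpenCV 4.12 (cv2) and the standard library are available. Lean on these libraries where they do the work, as an engineer would, in place of code of your own. Each camera call takes 0.05 s, during which the arm holds its last target. There are 200 camera calls.

## Task

Take the yellow-handled deburring tool from its wooden stand, lower it upright into the middle of the aluminium tube's bore and bring its cone outward against the bore's top edge at the red mark. From there run it slowly clockwise (seen from above) one full circle round the edge, pressing outward lightly (about 3 to 9 N, never over 14 N) and never losing contact with the edge; take it off only when it is back at the mark. Then put it back in its stand, upright and fully home, without moving the jar and the glue bottle nearby.

Things in the scene. Friction and masses are not known exactly. Their poses are not given: they have to be found in the camera images.
- jig: Fixed jig: round blue base plate, 110 mm across, 12 mm thick. Origin: centre of its underside, on the bench; z up. On it an upright aluminium tube is clamped by hand: its axis is vertical but stands off the base's centre by an unknown amount, up to 4 mm along the base's x and up to 4 mm along its y. Seen from the tube's axis, the red mark on rim and outer wall lies in the base's +x direction.
- jig_rim (a point): Point on the base's (not the tube's) centre line, level with the tube's top rim, 74.5 mm above the bench; axes as the jig. Tube: outside 78 mm, bore 64 mm, open for 46 mm down from the rim, black collar 86 mm across round its foot. It rides on rubber mounts: pushed sideways it gives about 1 mm per 3.5 N (8 mm at most each way) and springs back; it does not give downward or turn.
- deburrer_grip (a point): Centre of the tool's yellow handle, an upright square bar 26 x 26 mm, 50 mm long (25 mm up and down from here; a cap adds 3 mm on top). z points along the tool from tip to handle, x and y are normal to the handle's flats. Directly below the handle is a black guard disc, 36 mm across, 4 mm thick. Tool mass 0.12 to 0.2 kg.
- deburrer_tip (a point): Lower end of the tool, 69 mm below the handle's centre. From the tip up: pilot pin 8 mm across for 8 mm; cone widening from 8 mm across (8 mm above the tip) to 18 mm across (20 mm above the tip); shank 12 mm across up to the guard disc, whose underside is 40 mm above the tip. The cone lies on the tube's edge when the tip is 8 to 20 mm below the rim, best about 14 mm.
- stand_top (a point): Centre of the hole's mouth in the top face of the tool's wooden stand, a fixed block 60 x 60 x 50 mm. The hole is 25 mm across and goes right through. z up, x and y normal to the block's sides. The tool hangs in the hole with its guard disc on the top face, the handle's centre 29 mm above this point.
- red_jar: Jar with a lid, 60 mm across, 75 mm high; loose bystander. Origin: centre of its underside.
- glue_bottle: White glue bottle with yellow nozzle, 39 x 48 x 107 mm; loose bystander. Origin: centre of its underside.
Not all that is in view belongs to the job. Leave any purple look-alike of the part that bears deburrer_grip alone.

How it is judged:
On the way, in this order (a step that is already met when the one before it is completed fails the run):
1. the cone presses on the bore's edge with at least 2 N at the red mark (x of deburrer_tip in the frame of jig between 0.0176 and 0.0364 m and y of deburrer_tip in the frame of jig between -0.0094 and 0.0094 m and z of deburrer_tip in the frame of jig between 0.054 and 0.067 m and contact force between deburrer and jig above 2 N), for 0.4 s.
2. the cone presses on the bore's edge with at least 2 N 45 degrees on, clockwise (x of deburrer_tip in the frame of jig between 0.0097 and 0.0285 m and y of deburrer_tip in the frame of jig between -0.0285 and -0.0097 m and z of deburrer_tip in the frame of jig between 0.054 and 0.067 m and contact force between deburrer and jig above 2 N), for 0.4 s.
3. the cone presses on the bore's edge with at least 2 N 90 degrees on, clockwise (x of deburrer_tip in the frame of jig between -0.0094 and 0.0094 m and y of deburrer_tip in the frame of jig between -0.0364 and -0.0176 m and z of deburrer_tip in the frame of jig between 0.054 and 0.067 m and contact force between deburrer and jig above 2 N), for 0.4 s.
4. the cone presses on the bore's edge with at least 2 N 135 degrees on, clockwise (x of deburrer_tip in the frame of jig between -0.0285 and -0.0097 m and y of deburrer_tip in the frame of jig between -0.0285 and -0.0097 m and z of deburrer_tip in the frame of jig between 0.054 and 0.067 m and contact force between deburrer and jig above 2 N), for 0.4 s.
5. the cone presses on the bore's edge with at least 2 N 180 degrees on, clockwise (x of deburrer_tip in the frame of jig between -0.0364 and -0.0176 m and y of deburrer_tip in the frame of jig between -0.0094 and 0.0094 m and z of deburrer_tip in the frame of jig between 0.054 and 0.067 m and contact force between deburrer and jig above 2 N), for 0.4 s.
6. the cone presses on the bore's edge with at least 2 N 225 degrees on, clockwise (x of deburrer_tip in the frame of jig between -0.0285 and -0.0097 m and y of deburrer_tip in the frame of jig between 0.0097 and 0.0285 m and z of deburrer_tip in the frame of jig between 0.054 and 0.067 m and contact force between deburrer and jig above 2 N), for 0.4 s.
7. the cone presses on the bore's edge with at least 2 N 270 degrees on, clockwise (x of deburrer_tip in the frame of jig between -0.0094 and 0.0094 m and y of deburrer_tip in the frame of jig between 0.0176 and 0.0364 m and z of deburrer_tip in the frame of jig between 0.054 and 0.067 m and contact force between deburrer and jig above 2 N), for 0.4 s.
8. the cone presses on the bore's edge with at least 2 N 315 degrees on, clockwise (x of deburrer_tip in the frame of jig between 0.0097 and 0.0285 m and y of deburrer_tip in the frame of jig between 0.0097 and 0.0285 m and z of deburrer_tip in the frame of jig between 0.054 and 0.067 m and contact force between deburrer and jig above 2 N), for 0.4 s.
9. the cone presses on the bore's edge with at least 2 N back at the red mark, the circle closed (all of step 1), for 0.4 s.
At the end, for the whole second after the job is handed in: The tool hangs upright (within 0.1 rad) in the stand's hole: handle centre within 8 mm sideways of the hole's axis and 26 to 32 mm above the stand's top, at rest (horizontal distance between deburrer_grip and stand_top below 0.008 m and z of deburrer_grip in the frame of stand_top between 0.026 and 0.032 m and angle between deburrer_grip's own z axis and vertical below 0.1 rad and linear speed of deburrer below 0.02 m/s); the robot touches nothing.
It fails at once if the tool and the jig with its tube press on each other with more than 14 N (contact force between deburrer and jig above 14 N).
It fails at once if inside the bore, the tool is off the edge anywhere but in the bore's middle or beside the red mark (contact lost on the way round, or the edge first touched or left elsewhere) (horizontal distance between deburrer_tip and jig_rim below 0.036 m and z of deburrer_tip in the frame of jig between 0.054 and 0.067 m and contact force between deburrer and jig below 0.1 N and not (x of deburrer_tip in the frame of jig between -0.014 and 0.014 m and y of deburrer_tip in the frame of jig between -0.014 and 0.014 m) and not (x of deburrer_tip in the frame of jig above 0.01 m and y of deburrer_tip in the frame of jig between -0.016 and 0.016 m)).
It fails at once if the red jar is shifted by more than 15 mm (distance of red_jar from where it was at the start of the episode above 0.015 m).
It fails at once if the glue bottle is shifted by more than 15 mm (distance of glue_bottle from where it was at the start of the episode above 0.015 m).
It also fails if it takes over 67 s, if anything falls off the work surface, if the arm or the gripper's body presses on something with over 40 N, if the wrist force passes 120 N, or if a joint passes its speed limit or range.

## Working session

There is one attempt and no reset: what is moved stays moved. The work goes in short steps, Python scripts to look and compute and a tool call to move; the robot and the scene stay as the last step left them, time stands still between calls to the robot, and variables do not carry over. Pictures are saved under pics/ and viewed, at most 10 in all, crops included, and the job is handed in when it is done.

Besides the shell and the picture viewer there is one more tool, called after "Call:" as name([rows], argument=value, ...), one row to a line, values as JSON. apply_moves: Moves the arm, as the interface text tells. Its arguments: {"type":"object","properties":{"targets":{"type":"array"}},"required":["targets"]}

```bash
mkdir -p pics; ls
cat > h.py <<'E'
import numpy as np, cv2
from plant import *
def save(img,n,f=1): cv2.imwrite('pics/'+n,cv2.resize(img[:,:,::-1],None,fx=f,fy=f,interpolation=cv2.INTER_CUBIC))
def ray(cam,u,v,z,P=None):
    c=get_calibration(cam);K=np.array(c["camera_matrix"]);P=np.array(c["pose"]) if P is None else P
    d=np.linalg.inv(K)@[u,v,1];d=P[:3,:3]@[d[0],-d[1],-d[2]];o=P[:3,3]
    return o+d*(z-o[2])/d[2]
def proj(cam,p,P=None):
    c=get_calibration(cam);K=np.array(c["camera_matrix"]);P=np.array(c["pose"]) if P is None else P
    q=P[:3,:3].T@(np.array(p)-P[:3,3]);q=K@[q[0],-q[1],-q[2]];return q[:2]/q[2]
E
python3 - <<'E'
from h import *
s=state();print(s)
a=grab_frame("scene");b=grab_frame("top")
save(a,'s0.png',1.5);save(b,'t0.png',1.5)
for cam in("scene","top"):
    print(cam,get_calibration(cam))
    for q in["jig","deburrer_grip","stand_top","red_jar","glue_bottle"]:
        for r in recognise(cam,q)[:3]: print(q,round(r["score"],2),np.round(r["point"],3),np.round(proj(cam,r["point"])))
E
```

```text
pics
{'time': 0.0, 'joint_pos': array([ 9.99005921e-01,  5.33617043e-02,  1.61428007e+00, -1.21950824e-05,
        1.47597004e+00, -1.18990004e-01]), 'joint_vel': array([-0.00224463, -0.00057232,  0.00036483, -0.00109448,  0.00046857,
       -0.0007062 ]), 'joint_efforts': array([-1.23034893e-04, -3.93668532e+01, -3.70185435e+01, -7.65716118e-05,
        7.08673979e-03, -8.44970174e-06]), 'tool_pos': array([0.2731173 , 0.56153893, 0.25206828]), 'tool_rot': array([-3.36096393e-04,  2.24470367e-01,  9.74480392e-01, -9.52013147e-04]), 'contact_force': array([-0.65891313,  0.37088651,  1.17065634]), 'ft_torque': array([0.00833723, 0.01547   , 0.01770273]), 'grasp_force': 0.0, 'gripper_width': 1.0005835448856302}
scene {'camera_matrix': array([[399.22349734,   0.        , 257.19718652],
       [  0.        , 399.22349734, 194.41925805],
       [  0.        ,   0.        ,   1.        ]]), 'pose': array([[ 0.48859982,  0.4292389 , -0.75962108, -0.09423454],
       [-0.87248012,  0.24732385, -0.42143725, -0.18162402],
       [ 0.00697515,  0.86866845,  0.49534479,  0.50345332],
       [ 0. 
[... 394 characters left out ...]
atrix': array([[495.38143481,   0.        , 248.47002669],
       [  0.        , 495.38143481, 186.87585803],
       [  0.        ,   0.        ,   1.        ]]), 'pose': array([[ 0.01670878,  0.98460973, -0.17396691,  0.43642471],
       [-0.99974248,  0.01912411,  0.01221673,  0.18462848],
       [ 0.01535567,  0.17371799,  0.98467572,  0.90477336],
       [ 0.        ,  0.        ,  0.        ,  1.        ]])}
jig 0.79 [0.474 0.111 0.029] [283. 253.]
deburrer_grip 0.78 [0.552 0.285 0.099] [181. 202.]
deburrer_grip 0.77 [0.45  0.257 0.108] [195. 265.]
stand_top 0.94 [0.448 0.262 0.048] [195. 266.]
red_jar 0.56 [0.651 0.251 0.078] [205. 147.]
glue_bottle 0.84 [0.592 0.186 0.062] [241. 183.]
```

View pics/s0.png

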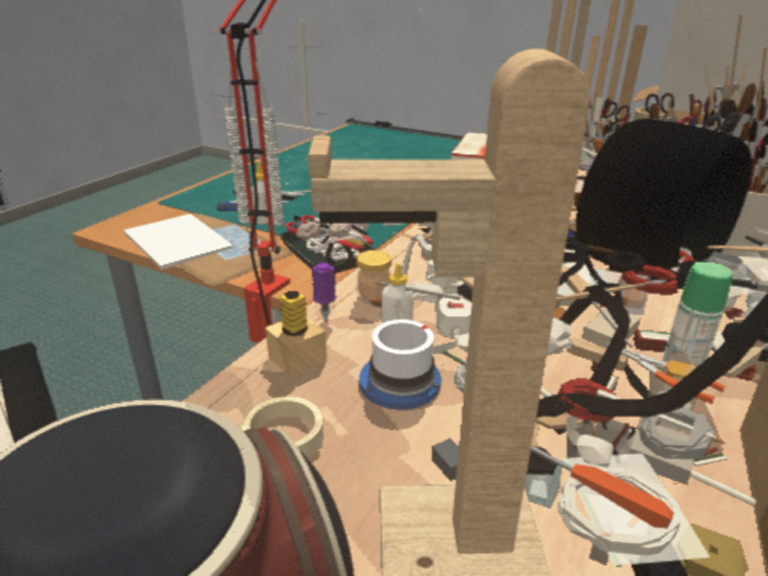

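View pics/t0.png

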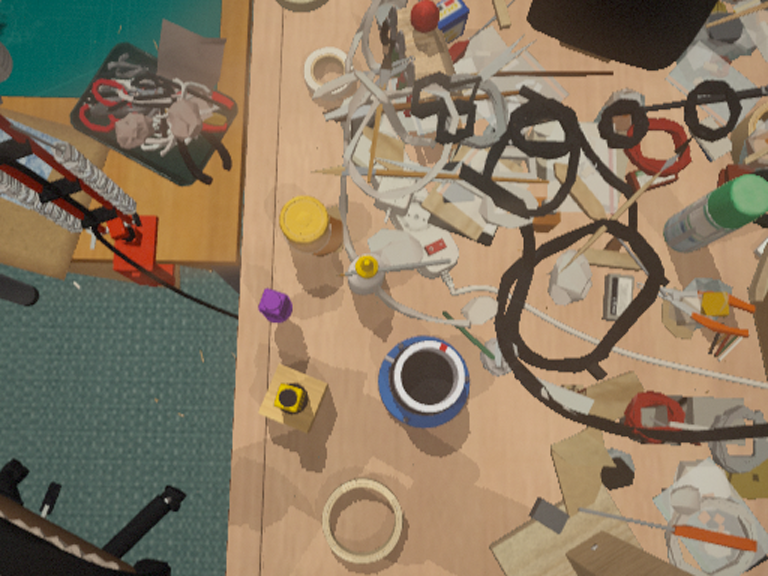

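The scene picture shows the yellow handle in the wooden stand at about (195,208) unscaled, a purple look-alike at (215,188), and the tube at (268,232). The top picture shows the yellow handle at (193,265), the purple look-alike at (183,203), a jar with a yellow lid at (203,147), a glue nozzle at (244,177) and the red mark at (295,231). The mark lies up and to the right of the tube's axis.

Things that could be mistaken for the tool in the top picture: purple handle (183,203), yellow lid (203,147), yellow nozzle (244,177). By the description I choose the tool at (193,265).

Run:
```python
from h import *
t=cv2.imread('pics/t0.png');t=cv2.resize(t,(512,384),interpolation=cv2.INTER_AREA)
h=cv2.cvtColor(t,cv2.COLOR_BGR2HSV)
def big(m,box):
    k=np.zeros_like(m);x0,y0,x1,y1=box;k[y0:y1,x0:x1]=m[y0:y1,x0:x1]
    return max(cv2.findContours(k,0,1)[0],key=cv2.contourArea)
# rim (bright, low sat) outer contour
c=big(cv2.inRange(h,(0,0,150),(180,60,255)),(250,220,320,290));e=cv2.fitEllipse(cv2.convexHull(c));print('rim',e,ray("top",*e[0],.0745))
b=big(cv2.inRange(h,(100,120,40),(130,255,255)),(240,210,330,300));e=cv2.fitEllipse(cv2.convexHull(b));print('base',e,ray("top",*e[0],.012))
r=cv2.inRange(h,(0,120,90),(8,255,255))|cv2.inRange(h,(172,120,90),(180,255,255))
c=big(r,(270,220,315,250));m=cv2.moments(c);u=c.reshape(-1,2).mean(0);print('mark',u,ray("top",*u,.0745))
y=big(cv2.inRange(h,(20,120,80),(35,255,255)),(178,250,210,280));q=cv2.minAreaRect(y);print('handle',q,ray("top",*q[0],.099))
w=big(cv2.inRange(h,(12,60,90),(25,200,255)),(165,235,225,300));
save(t[240:300,160:230,::-1],'c0.png',8)
for cam in ["wrist"]:print(get_calibration(cam))
for cam in("scene","top"):
    grab_frame(cam)
    s=recognise(cam,"stand_top")
    for r in s[:2]:print(cam,r["score"],r["point"])
    g=regions_of(cam,"stand_top")
    if g:
        cc=max(cv2.findContours(g[0]["pixels"].astype(np.uint8),0,1)[0],key=cv2.contourArea);print(cv2.minAreaRect(cc))
```

```text
rim ((285.9560852050781, 250.52578735351562), (47.0681037902832, 47.63544464111328), 175.7198486328125) [0.47664266 0.11006859 0.0745    ]
base ((260.50396728515625, 260.9464111328125), (13.046476364135742, 36.22230529785156), 164.93795776367188) [0.46041846 0.14984442 0.012     ]
mark [295.16666667 231.08333333] [0.50931235 0.09470942 0.0745    ]
handle ((192.3000030517578, 265.6000061035156), (18.657434463500977, 18.65743637084961), 18.43494987487793) [0.44882243 0.26258355 0.099     ]
{'camera_matrix': array([[326.42409228,   0.        , 254.23530907],
       [  0.        , 326.42409228, 194.72389222],
       [  0.        ,   0.        ,   1.        ]]), 'pose': array([[ 4.37183288e-01, -8.52624893e-01, -2.86184495e-01,
         2.00352978e-01],
       [ 8.99371898e-01,  4.14806098e-01,  1.38080012e-01,
         5.96981786e-01],
       [ 9.80617874e-04, -3.17752566e-01,  9.48173162e-01,
         3.73736535e-01],
       [ 0.00000000e+00,  0.00000000e+00,  0.00000000e+00,
         1.00000000e+00]])}
scene 0.95 [0.4316, 0.2396, 0.0323]
((197.8366241455078, 231.8663330078125), (36.119850158691406, 39.50297546386719), 84.2894058227539)
top 0.6 [0.4481, 0.2637, 0.0491]
((195.3103790283203, 265.2241516113281), (37.88185119628906, 36.58198165893555), 21.801410675048828)
```

View pics/c0.png

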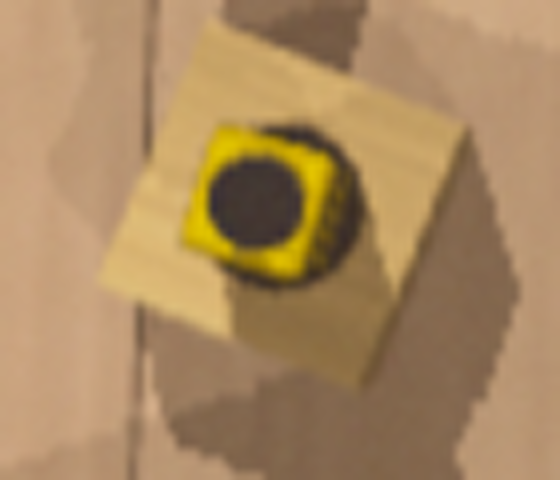

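The crop shows the yellow square handle with its black cap at (192,265), seated in the wooden stand and turned about 17° in the picture. It is the real tool.

Call:
apply_moves([
  {"translation":[0,0,0],"twist":-0.7,"hand":1},
  {"translation":[-0.2,-0.2,0],"twist":-0.7,"hand":1},
  {"translation":[-0.34,-0.3,0],"twist":0,"hand":1},
  {"translation":[-0.34,-0.3,0],"twist":0,"hand":1},
  {"translation":[-0.34,-0.3,0.05],"twist":0,"hand":1},
  {"translation":[-0.34,-0.3,0.05],"twist":0,"hand":1},
  {"translation":[-0.34,-0.3,0.05],"twist":0,"hand":1},
  {"translation":[-0.34,-0.3,0.05],"twist":0,"hand":1},
])

```text
time: 1.7
tool_pos: [0.4239, 0.3003, 0.2334]
tool_rot: [0.0, 0.156, 0.988, 0.0]
contact_force: [0.4, 0.6, -0.2]
gripper_width: 1.002
grasp_force: 0.0
```

Call:
apply_moves([
  {"translation":[-0.3,-0.25,0.05],"twist":0,"hand":1},
  {"translation":[-0.06,-0.05,0],"twist":0,"hand":1},
  {"translation":[0,0,0],"twist":0,"hand":1},
])

```text
time: 2.0
tool_pos: [0.4487, 0.2615, 0.2283]
tool_rot: [-0.0, 0.157, 0.988, 0.0]
contact_force: [-0.3, 0.2, -0.2]
gripper_width: 0.999
grasp_force: 0.0
```

```bash
cat >> h.py <<'E'
from scipy.spatial.transform import Rotation as Ro
def R_(s): q=s["tool_rot"];return Ro.from_quat([q[1],q[2],q[3],q[0]]).as_matrix()
def to(p,s=None):
    s=s or state();d=np.array(p)-s["tool_pos"];return np.round(R_(s).T@d*10,3)
E
python3 - <<'E'
from h import *
s=state();R=R_(s);print(s["time"],s["tool_pos"],'yaw y',np.degrees(np.arctan2(R[1,1],R[0,1])),R[2])
P=np.array(get_calibration("wrist")["pose"]);a=grab_frame("wrist");save(a,'w0.png',1.5)
for q in["deburrer_grip","jig","stand_top"]:
    for r in recognise("wrist",q)[:3]: print(q,round(r["score"],2),np.round(r["point"],4),np.round(proj("wrist",r["point"],P)))
for dz in(.104,):print(ray("top",191.9,265,dz))
E
```

```text
2.0 [0.44871617 0.26146765 0.22832288] yaw y 71.93141357398308 [ 2.92734930e-04  2.02020632e-04 -9.99999937e-01]
deburrer_grip 0.86 [0.5468 0.2852 0.0822] [311. 273.]
deburrer_grip 0.79 [0.4412 0.2604 0.1032] [250. 185.]
jig 0.66 [0.4679 0.1158 0.0337] [129. 230.]
stand_top 0.79 [0.4349 0.2702 0.0486] [259. 159.]
stand_top 0.18 [0.4438 0.2609 0.1023] [252. 188.]
[0.4496792  0.26277086 0.104     ]
```

View pics/w0.png

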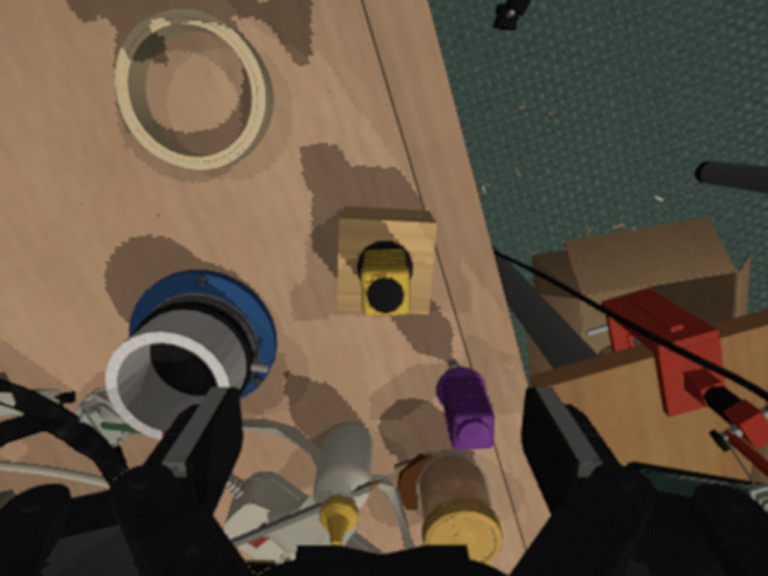

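The wrist picture shows the yellow handle's cap at (257,197) unscaled, flats nearly square to the fingers. The tube's rim is at about (112,256) and the purple look-alike at (311,273), clear of the fingers.

Run:
```python
from h import *
w=cv2.resize(cv2.imread('pics/w0.png'),(512,384),interpolation=cv2.INTER_AREA)
h=cv2.cvtColor(w,cv2.COLOR_BGR2HSV)
k=cv2.inRange(h,(0,0,0),(180,255,60));k2=np.zeros_like(k);k2[182:210,238:275]=k[182:210,238:275]
c=max(cv2.findContours(k2,0,1)[0],key=cv2.contourArea);u=cv2.minEnclosingCircle(c)[0];print(u,ray("wrist",*u,.107))
y=cv2.inRange(h,(20,120,120),(35,255,255));y[:150]=0;y[212:]=0;y[:,:230]=0;y[:,285:]=0
c=max(cv2.findContours(y,0,1)[0],key=cv2.contourArea);print(cv2.minAreaRect(c))
# rectified bench-plane views: base plate at z=.012 / rim at z=.0745
def rect(img,cam,z,x0,y0,n=160,res=.001):
    pts=[(x0+i*res*n,y0+j*res*n) for i,j in((0,0),(1,0),(1,1),(0,1))]
    src=np.float32([proj(cam,(*p,z)) for p in pts]);dst=np.float32([(0,0),(n*4,0),(n*4,n*4),(0,n*4)])
    return cv2.warpPerspective(img,cv2.getPerspectiveTransform(src,dst),(n*4,n*4))
t=cv2.resize(cv2.imread('pics/t0.png'),(512,384),interpolation=cv2.INTER_AREA)
x0,y0=.395,.03
out=[]
for img,cam in((t,"top"),(w,"wrist")):
    B=rect(img,cam,.012,x0,y0);hb=cv2.cvtColor(B,cv2.COLOR_BGR2HSV)
    m=cv2.inRange(hb,(95,110,40),(130,255,255))
    p=cv2.findNonZero(cv2.morphologyEx(m,cv2.MORPH_OPEN,np.ones((5,5))));H=cv2.convexHull(p)
    # robust circle of radius 55mm
    from scipy.optimize import least_squares
    q=H.reshape(-1,2)/4000+[x0,y0]
    f=least_squares(lambda a:np.hypot(*(q-a[:2]).T)-.055,[.475,.11],loss='soft_l1',f_scale=.001);print(cam,'base',f.x,np.round((np.hypot(*(q-f.x).T)-.055)*1000,1))
    T=rect(img,cam,.0745,x0,y0);ht=cv2.cvtColor(T,cv2.COLOR_BGR2HSV)
    m=cv2.inRange(ht,(0,0,140),(180,50,255));yy,xx=np.mgrid[:640,:640];m[np.hypot(xx/4000+x0-.4766,yy/4000+y0-.110)>.047]=0
    q=cv2.convexHull(cv2.findNonZero(cv2.morphologyEx(m,cv2.MORPH_OPEN,np.ones((5,5))))).reshape(-1,2)/4000+[x0,y0]
    f=least_squares(lambda a:np.hypot(*(q-a[:2]).T)-.039,[.475,.11],loss='soft_l1',f_scale=.001);print(cam,'rim',f.x,np.round((np.hypot(*(q-f.x).T)-.039)*1000,1))
    out+= [cv2.resize(B,(400,300)) if 0 else B[::2,::2],T[::2,::2]]
cv2.imwrite('pics/r0.png',np.vstack([np.hstack(out[:2]),np.hstack(out[2:])])[:600])
print(to((.4497,.2622,.2)))
```

```text
(256.4173583984375, 196.17355346679688) [0.44935699 0.26443647 0.107     ]
((256.5, 195.5), (29.0, 33.0), 90.0)
top base [0.47223151 0.10919477] [-1.4 -0.6 -0.6 -0.7 -0.3 -0.4 -0.3 -0.4  0.2  0.3  0.3  0.   0.1  0.1
  0.2 -0.2 -0.2 -0.4 -1.2 -1.4 -1.5 -1.9 -2.  -2.4 -2.9 -5.  -4.8 -5.
 -3.6 -3.9 -1.7 -1.4]
top rim [0.47699062 0.11015687] [0.9 0.9 0.9 1.  1.3 1.3 1.2 7.5 7.6 7.7 7.7 7.3 0.8 0.9 0.9 0.7 0.8 0.8
 0.9 0.9 0.9 0.8 1.  1.  1.  0.9 0.9 0.8 0.6 0.5 0.6 0.8 0.8 0.6 0.5 0.7
 0.7 0.5 0.5 0.5 0.5 0.5 0.7 0.7 0.9 0.6 0.7 0.7 0.4 0.4 0.6 0.7 0.6 0.7
 0.7 1.1 1.1 1.  0.9 0.8 1.3 1.1 1. ]
wrist base [0.47414226 0.11450616] [-2.3 -2.1 -2.4 -2.4 -2.6 -2.5 -2.3 -2.1 -1.8 -1.6 -1.6 -1.2 -1.1 -1.1
 -0.9 -0.8 -0.5 -0.5 -0.5 -0.2 -0.1  0.2  0.4  0.6  0.6  0.6  0.6  0.6
  0.4  0.6  0.6  0.3  0.3  0.3 -0.  -0.  -0.5 -0.5 -0.6 -0.8 -1.  -1.
 -1.1 -1.2 -0.9 -0.9 -1.  -1.1 -1.  -1.  -0.9 -0.8 -0.8 -0.5 -0.5 -0.8
 -0.8 -0.9 -1.4 -2.6]
wrist rim [0.47762811 0.11135764] [-0.8 -0.3  0.2  0.3  0.3  0.5  0.4  0.3  0.2  0.2  0.   0.3  0.2 -0.
 -0.  -0.  -0.  -0.1 -0.1 -0.1 -0.2 -0.  -0.1  0.2  0.2  0.2  0.1 -0.
 -0.1 -0.1 -0.1 -0.1  0.1  0.4 -0.2 -0.1  0.1  0.2  0.8  0.8  0.7  0.1
  0.1  0.1  0.1  0.1]
[-0.023 -0.006  0.286]
```

View pics/r0.png

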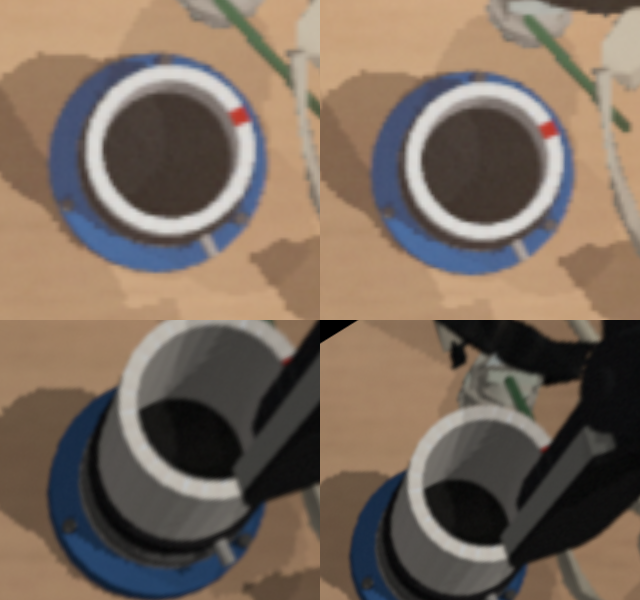

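Run:
```python
from h import *
s=state();print(s["time"],s["tool_pos"],s["contact_force"],to((.4496,.2635,.081)))
```

```text
2.2 [0.44773268 0.26349683 0.22860272] [-0.39225751  0.18236422 -0.10933713] [-0.018  0.005  1.476]
```

Call:
apply_moves([
  {"translation":[-0.025,0,0.3],"twist":0,"hand":1},
  {"translation":[0,0,0.35],"twist":0,"hand":1},
  {"translation":[0,0,0.35],"twist":0,"hand":1},
  {"translation":[0,0,0.3],"twist":0,"hand":1},
  {"translation":[0,0,0.17],"twist":0,"hand":1},
  {"translation":[0,0,0],"twist":0,"hand":1},
  {"translation":[0,0,0],"twist":0,"hand":0.6},
  {"translation":[0,0,0],"twist":0,"hand":0.4},
])

```text
time: 3.0
tool_pos: [0.4516, 0.2625, 0.0832]
tool_rot: [0.001, 0.155, 0.988, 0.001]
contact_force: [0.4, -0.4, -0.4]
gripper_width: 0.692
grasp_force: 0.0
```

Call:
apply_moves([
  {"translation":[0,0,0],"twist":0,"hand":0},
  {"translation":[0,0,0],"twist":0,"hand":0},
  {"translation":[0,0,0],"twist":0,"hand":0},
  {"translation":[0,0,0],"twist":0,"hand":0},
  {"translation":[0,0,0],"twist":0,"hand":0},
  {"translation":[0,0,0],"twist":0,"hand":0},
])

```text
time: 3.6
tool_pos: [0.4515, 0.2619, 0.0827]
tool_rot: [0.001, 0.156, 0.988, 0.001]
contact_force: [-0.5, -0.6, 5.7]
gripper_width: 0.296
grasp_force: 59.5
```

Run:
```python
from h import *
for i in range(2):
    s=state();print(s["time"],s["tool_pos"],s["contact_force"],s["gripper_width"],s["grasp_force"]);
    if i==0: save(grab_frame("wrist")[100:350,120:400],'w1.png',2)
```

```text
3.6 [0.45154792 0.26192753 0.08269744] [-0.45438975 -0.57449926  5.65856163] 0.2960925712772299 59.45639669895172
3.65 [0.45154064 0.2619095  0.08270247] [-0.45249218  0.7538384   6.26275009] 0.2985622026525391 59.45900738239288
```

View pics/w1.png

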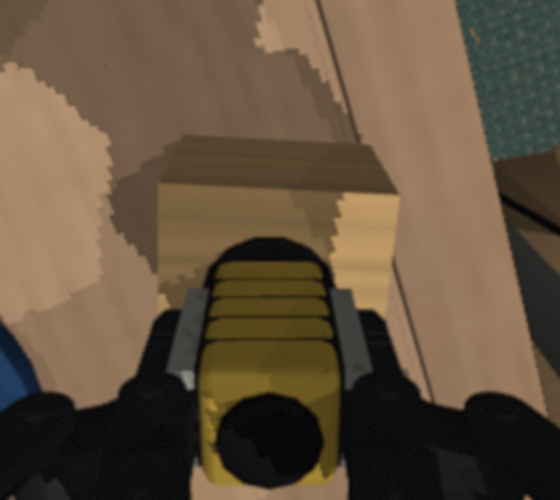

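The crop shows the yellow handle squarely between both pads with the guard on the stand. Lifting it and travelling to above the bore.

Call:
apply_moves([
  {"translation":[0,0,-0.1],"twist":0,"hand":0},
  {"translation":[0,0,-0.2],"twist":0,"hand":0},
  {"translation":[0,0,-0.25],"twist":0,"hand":0},
  {"translation":[0,0,-0.25],"twist":0,"hand":0},
  {"translation":[-0.12,-0.2,0],"twist":0,"hand":0},
  {"translation":[-0.2,-0.4,0],"twist":0,"hand":0},
  {"translation":[-0.2,-0.4,0],"twist":0,"hand":0},
  {"translation":[-0.15,-0.28,0],"twist":0,"hand":0},
])

```text
time: 4.45
tool_pos: [0.4745, 0.117, 0.1612]
tool_rot: [-0.0, 0.156, 0.988, -0.0]
contact_force: [-0.1, 0.5, -0.1]
gripper_width: 0.295
grasp_force: 59.3
```

Call:
apply_moves([
  {"translation":[-0.06,-0.085,0],"twist":0,"hand":0},
  {"translation":[0,0,0],"twist":0,"hand":0},
  {"translation":[0,0,0],"twist":0,"hand":0},
])

```text
time: 4.75
tool_pos: [0.4778, 0.1098, 0.1611]
tool_rot: [-0.0, 0.156, 0.988, 0.0]
contact_force: [0.1, 0.3, -1.9]
gripper_width: 0.297
grasp_force: 59.4
```

Run:
```python
from h import *
s=state();print(s["time"],s["tool_pos"],s["tool_rot"],s["contact_force"])
a=grab_frame("wrist");s=state();P=np.array(get_calibration("wrist")["pose"]);print(s["time"],s["tool_pos"],s["tool_rot"],s["contact_force"]);
tp=s["tool_pos"]-[0,0,.0727]+[0,0,0];print('tip px',proj("wrist",tp),'rim centre px',proj("wrist",(.4778,.1098,.0745)))
save(a,'w2.png',1.5)
b=grab_frame("top");save(b[200:300,230:340],'t2.png',5)
```

```text
4.75 [0.47776591 0.10984292 0.1611064 ] [-4.16046376e-04  1.55708124e-01  9.87802987e-01  2.55817427e-04] [ 0.12134691  0.33098619 -1.90898745]
4.8 [0.47774431 0.1101539  0.16112895] [-3.48730350e-04  1.55285724e-01  9.87869517e-01  1.99851667e-04] [-1.06499847 -0.54952872 -0.41971854]
tip px [254.83166957 219.00834427] rim centre px [254.29869058 211.29248645]
```

View pics/w2.png

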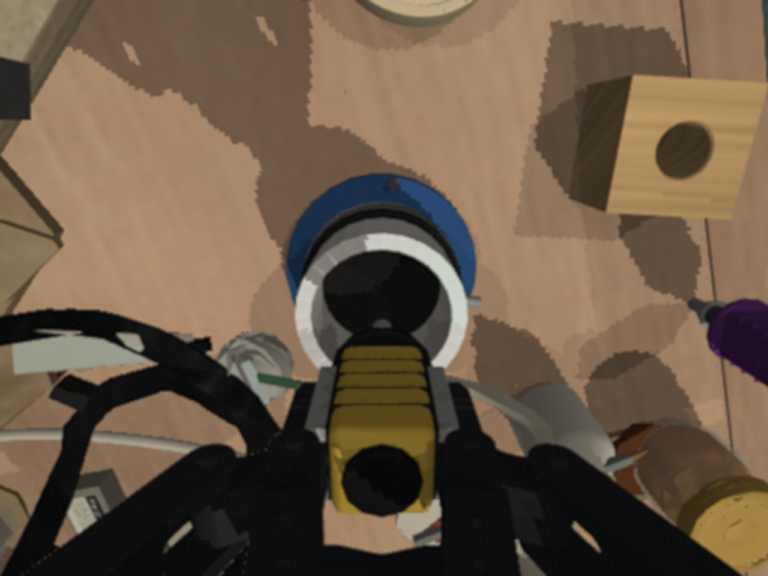

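The wrist picture shows the tool hanging upright over the bore, its axis at about column 254 unscaled and the rim's centre also at about column 254. The empty stand hole is at (456,100). Next I probe the bore wall with the pilot pin, with the tip kept above the 67 mm level, to get the tube's axis by touch.

```bash
cat >> h.py <<'E'
def avg(n=4):
    F=[];X=[]
    for i in range(n):
        s=state();F.append(s["contact_force"]);X.append(s["tool_pos"])
        if i<n-1: grab_frame("wrist")
    F=np.mean(F,0);X=np.mean(X,0);R=R_(s)
    print('t',round(s["time"],2),'X',np.round(X*1000,2),'F',np.round(F,2),'F tool',np.round(R.T@F,2));return X,F
E
python3 -c "
from h import *
avg(5)"
```

```text
t 5.05 X [477.8  110.22 161.2 ] F [-0.03  0.24 -1.16] F tool [0.1  0.22 1.16]
```

Call:
apply_moves([
  {"translation":[0,0,0.1],"twist":0,"hand":0},
  {"translation":[0,0,0.09],"twist":0,"hand":0},
  {"translation":[0,0.1,0],"twist":0,"hand":0},
  {"translation":[0,0.1,0],"twist":0,"hand":0},
  {"translation":[0,0.06,0],"twist":0,"hand":0},
  {"translation":[0,0.02,0],"twist":0,"hand":0},
  {"translation":[0,0.008,0],"twist":0,"hand":0},
  {"translation":[0,0,0],"twist":0,"hand":0},
])

```text
time: 5.85
tool_pos: [0.4871, 0.1366, 0.1426]
tool_rot: [0.0, 0.156, 0.988, -0.0]
contact_force: [-0.4, -0.5, -1.2]
gripper_width: 0.293
grasp_force: 59.4
```

```bash
python3 -c "
from h import *
avg(5)"
```

```text
t 6.05 X [487.03 136.49 142.5 ] F [-0.42 -0.38 -0.95] F tool [ 0.28 -0.49  0.95]
```

Call:
apply_moves([
  {"translation":[0,0.01,0],"twist":0,"hand":0},
  {"translation":[0,0,0],"twist":0,"hand":0},
])

```text
time: 6.25
tool_pos: [0.4872, 0.1372, 0.1424]
tool_rot: [-0.0, 0.156, 0.988, -0.0]
contact_force: [-0.5, -3.4, 0.3]
gripper_width: 0.295
grasp_force: 59.4
```

```bash
python3 -c "
from h import *
avg(5)"
```

```text
t 6.45 X [487.2  137.25 142.33] F [-0.83 -2.95 -0.09] F tool [-0.12 -3.07  0.09]
```

Call:
apply_moves([
  {"translation":[0,-0.12,0],"twist":0,"hand":0},
  {"translation":[0,-0.15,0],"twist":0,"hand":0},
  {"translation":[0,-0.14,0],"twist":0,"hand":0},
  {"translation":[0,-0.1,0],"twist":0,"hand":0},
  {"translation":[0,-0.05,0],"twist":0,"hand":0},
  {"translation":[0,-0.015,0],"twist":0,"hand":0},
  {"translation":[0,-0.01,0],"twist":0,"hand":0},
  {"translation":[0,0,0],"twist":0,"hand":0},
])

```text
time: 7.25
tool_pos: [0.4693, 0.0822, 0.1423]
tool_rot: [0.0, 0.156, 0.988, 0.0]
contact_force: [0.5, 1.1, -1.9]
gripper_width: 0.301
grasp_force: 59.3
```

```bash
python3 -c "
from h import *
avg(5)"
```

```text
t 7.45 X [469.35  82.23 142.34] F [ 0.6   0.97 -1.6 ] F tool [-0.28  1.1   1.6 ]
```

Call:
apply_moves([
  {"translation":[0,0.15,0],"twist":0,"hand":0},
  {"translation":[0.1,0.137,0],"twist":0,"hand":0},
  {"translation":[0.1,0,0],"twist":0,"hand":0},
  {"translation":[0.06,0,0],"twist":0,"hand":0},
  {"translation":[0.02,0,0],"twist":0,"hand":0},
  {"translation":[0.005,0,0],"twist":0,"hand":0},
  {"translation":[0,0,0],"twist":0,"hand":0},
])

```text
time: 8.15
tool_pos: [0.4512, 0.1177, 0.1425]
tool_rot: [0.0, 0.156, 0.988, 0.0]
contact_force: [2.1, 0.1, -1.0]
gripper_width: 0.298
grasp_force: 59.4
```

```bash
python3 -c "
from h import *
avg(5)"
```

```text
t 8.35 X [451.25 117.74 142.49] F [ 1.42  0.08 -1.1 ] F tool [-1.33  0.51  1.1 ]
```

Call:
apply_moves([
  {"translation":[-0.14,0,0],"twist":0,"hand":0},
  {"translation":[-0.149,0.001,0],"twist":0,"hand":0},
  {"translation":[0,0,0.09],"twist":0,"hand":0},
  {"translation":[-0.12,-0.017,0],"twist":0,"hand":0},
  {"translation":[-0.09,-0.013,0],"twist":0,"hand":0},
  {"translation":[-0.04,-0.005,0],"twist":0,"hand":0},
  {"translation":[-0.012,-0.001,0],"twist":0,"hand":0},
  {"translation":[0,0,0],"twist":0,"hand":0},
])

```text
time: 9.15
tool_pos: [0.5022, 0.0977, 0.1333]
tool_rot: [-0.0, 0.156, 0.988, 0.0]
contact_force: [-0.5, 0.4, -0.9]
gripper_width: 0.296
grasp_force: 59.4
```

```bash
python3 -c "
from h import *
avg(5)"
```

```text
t 9.35 X [502.13  97.75 133.34] F [-0.45  0.27 -1.38] F tool [0.51 0.12 1.38]
```

Call:
apply_moves([
  {"translation":[-0.01,-0.001,0],"twist":0,"hand":0},
  {"translation":[-0.008,-0.001,0],"twist":0,"hand":0},
  {"translation":[0,0,0],"twist":0,"hand":0},
])

```text
time: 9.65
tool_pos: [0.5034, 0.0972, 0.1331]
tool_rot: [-0.001, 0.156, 0.988, 0.0]
contact_force: [-3.0, 1.5, -0.7]
gripper_width: 0.298
grasp_force: 59.4
```

```bash
python3 -c "
from h import *
avg(5)"
```

```text
t 9.85 X [503.51  97.13 133.14] F [-2.77  1.25 -0.02] F tool [3.02 0.34 0.03]
```

```bash
cat > plan.py <<'E'
import sys,json; from h import *
# command relative to nominal, mm, tool axes; phi clockwise from the mark
C=np.array([-.8,.07]);B=np.array([.1,.22])
def u(phi):
    t=-np.radians(phi);return np.array([-.99*np.cos(t)-.14*np.sin(t),-.14*np.cos(t)+.99*np.sin(t)])
try: J=json.load(open('cmd.json'))
except OSError: J=dict(c=[-28.4,-3.7],phi=0,dr=0.)
n=int(sys.argv[2]);ph=J["phi"];X,F=avg(n)
Ft=(R_(state()).T@F)[:2]-B;uu=u(ph);tt=np.array([-uu[1],uu[0]])
Fr=-Ft@uu;print('phi',ph,'cmd',J["c"],'Fr %.2f Ftan %.2f'%(Fr,Ft@tt),'dr',J["dr"])
span=float(sys.argv[1]);ddr=float(sys.argv[3]);rows=[];c=np.array(J["c"])
N=int(sys.argv[4]) if len(sys.argv)>4 else 8
for i in range(1,N+1):
    p=ph+span*i/N;d=J["dr"]+ddr*i/N
    g=C+np.array([29.1+d,28.0+d])*u(p);s=np.round((g-c)/100,3);c=np.round(c+s*100,1)
    rows.append({"translation":[*s.tolist(),0],"twist":0,"hand":0})
print(json.dumps(rows))
json.dump(dict(c=c.tolist(),phi=ph+span,dr=J["dr"]+ddr),open('cmd.json','w'))
E
python3 plan.py 11.25 3 0
```

```text
t 9.95 X [503.62  97.08 133.16] F [-3.32  1.32  0.5 ] F tool [ 3.56  0.24 -0.5 ]
phi 0 cmd [-28.4, -3.7] Fr 3.43 Ftan 0.47 dr 0.0
[{"translation": [-0.011, -0.008, 0], "twist": 0, "hand": 0}, {"translation": [0.001, -0.007, 0], "twist": 0, "hand": 0}, {"translation": [0.002, -0.007, 0], "twist": 0, "hand": 0}, {"translation": [0.001, -0.006, 0], "twist": 0, "hand": 0}, {"translation": [0.002, -0.007, 0], "twist": 0, "hand": 0}, {"translation": [0.002, -0.007, 0], "twist": 0, "hand": 0}, {"translation": [0.002, -0.006, 0], "twist": 0, "hand": 0}, {"translation": [0.002, -0.007, 0], "twist": 0, "hand": 0}]
```

Call:
apply_moves([
  {"translation":[-0.011,-0.008,0],"twist":0,"hand":0},
  {"translation":[0.001,-0.007,0],"twist":0,"hand":0},
  {"translation":[0.002,-0.007,0],"twist":0,"hand":0},
  {"translation":[0.001,-0.006,0],"twist":0,"hand":0},
  {"translation":[0.002,-0.007,0],"twist":0,"hand":0},
  {"translation":[0.002,-0.007,0],"twist":0,"hand":0},
  {"translation":[0.002,-0.006,0],"twist":0,"hand":0},
  {"translation":[0.002,-0.007,0],"twist":0,"hand":0},
])

```text
time: 10.75
tool_pos: [0.5023, 0.0928, 0.1335]
tool_rot: [-0.0, 0.156, 0.988, 0.002]
contact_force: [-3.1, 4.8, 0.6]
gripper_width: 0.299
grasp_force: 59.6
```

```bash
python3 plan.py 22.5 3 0
```

```text
t 10.85 X [502.26  92.78 133.54] F [-3.21  5.08  0.67] F tool [ 4.62  3.85 -0.66]
phi 11.25 cmd [-28.3, -9.2] Fr 5.46 Ftan -1.93 dr 0.0
[{"translation": [0.005, -0.013, 0], "twist": 0, "hand": 0}, {"translation": [0.006, -0.012, 0], "twist": 0, "hand": 0}, {"translation": [0.006, -0.013, 0], "twist": 0, "hand": 0}, {"translation": [0.007, -0.012, 0], "twist": 0, "hand": 0}, {"translation": [0.008, -0.011, 0], "twist": 0, "hand": 0}, {"translation": [0.008, -0.012, 0], "twist": 0, "hand": 0}, {"translation": [0.009, -0.01, 0], "twist": 0, "hand": 0}, {"translation": [0.009, -0.011, 0], "twist": 0, "hand": 0}]
```

Call:
apply_moves([
  {"translation":[0.005,-0.013,0],"twist":0,"hand":0},
  {"translation":[0.006,-0.012,0],"twist":0,"hand":0},
  {"translation":[0.006,-0.013,0],"twist":0,"hand":0},
  {"translation":[0.007,-0.012,0],"twist":0,"hand":0},
  {"translation":[0.008,-0.011,0],"twist":0,"hand":0},
  {"translation":[0.008,-0.012,0],"twist":0,"hand":0},
  {"translation":[0.009,-0.01,0],"twist":0,"hand":0},
  {"translation":[0.009,-0.011,0],"twist":0,"hand":0},
])

```text
time: 11.65
tool_pos: [0.4948, 0.0856, 0.1341]
tool_rot: [0.001, 0.156, 0.988, 0.002]
contact_force: [-0.6, 4.7, 0.6]
gripper_width: 0.298
grasp_force: 59.6
```

```bash
python3 plan.py 22.5 3 0
```

```text
t 11.75 X [494.69  85.52 134.11] F [-1.23  4.62  0.94] F tool [ 2.59  4.02 -0.93]
phi 33.75 cmd [-22.5, -18.6] Fr 4.39 Ftan -1.17 dr 0.0
[{"translation": [0.01, -0.01, 0], "twist": 0, "hand": 0}, {"translation": [0.01, -0.009, 0], "twist": 0, "hand": 0}, {"translation": [0.011, -0.01, 0], "twist": 0, "hand": 0}, {"translation": [0.011, -0.008, 0], "twist": 0, "hand": 0}, {"translation": [0.012, -0.008, 0], "twist": 0, "hand": 0}, {"translation": [0.012, -0.007, 0], "twist": 0, "hand": 0}, {"translation": [0.012, -0.007, 0], "twist": 0, "hand": 0}, {"translation": [0.013, -0.007, 0], "twist": 0, "hand": 0}]
```

Call:
apply_moves([
  {"translation":[0.01,-0.01,0],"twist":0,"hand":0},
  {"translation":[0.01,-0.009,0],"twist":0,"hand":0},
  {"translation":[0.011,-0.01,0],"twist":0,"hand":0},
  {"translation":[0.011,-0.008,0],"twist":0,"hand":0},
  {"translation":[0.012,-0.008,0],"twist":0,"hand":0},
  {"translation":[0.012,-0.007,0],"twist":0,"hand":0},
  {"translation":[0.012,-0.007,0],"twist":0,"hand":0},
  {"translation":[0.013,-0.007,0],"twist":0,"hand":0},
])

```text
time: 12.55
tool_pos: [0.484, 0.0813, 0.134]
tool_rot: [0.001, 0.156, 0.988, 0.001]
contact_force: [1.6, 4.9, 0.1]
gripper_width: 0.293
grasp_force: 59.6
```

```bash
python3 plan.py 22.5 3 0.3
```

```text
t 12.65 X [483.79  81.31 133.93] F [1.06 4.82 1.12] F tool [ 0.47  4.91 -1.11]
phi 56.25 cmd [-13.4, -25.2] Fr 4.39 Ftan -1.70 dr 0.0
[{"translation": [0.013, -0.006, 0], "twist": 0, "hand": 0}, {"translation": [0.013, -0.005, 0], "twist": 0, "hand": 0}, {"translation": [0.013, -0.005, 0], "twist": 0, "hand": 0}, {"translation": [0.014, -0.004, 0], "twist": 0, "hand": 0}, {"translation": [0.014, -0.003, 0], "twist": 0, "hand": 0}, {"translation": [0.014, -0.003, 0], "twist": 0, "hand": 0}, {"translation": [0.014, -0.002, 0], "twist": 0, "hand": 0}, {"translation": [0.015, -0.002, 0], "twist": 0, "hand": 0}]
```

Call:
apply_moves([
  {"translation":[0.013,-0.006,0],"twist":0,"hand":0},
  {"translation":[0.013,-0.005,0],"twist":0,"hand":0},
  {"translation":[0.013,-0.005,0],"twist":0,"hand":0},
  {"translation":[0.014,-0.004,0],"twist":0,"hand":0},
  {"translation":[0.014,-0.003,0],"twist":0,"hand":0},
  {"translation":[0.014,-0.003,0],"twist":0,"hand":0},
  {"translation":[0.014,-0.002,0],"twist":0,"hand":0},
  {"translation":[0.015,-0.002,0],"twist":0,"hand":0},
])

```text
time: 13.45
tool_pos: [0.4724, 0.0816, 0.1338]
tool_rot: [0.001, 0.156, 0.988, 0.0]
contact_force: [2.9, 5.2, 0.7]
gripper_width: 0.301
grasp_force: 59.6
```

```bash
python3 plan.py 22.5 3 0
```

```text
t 13.55 X [472.3   81.59 133.8 ] F [2.79 4.49 1.13] F tool [-1.27  5.13 -1.12]
phi 78.75 cmd [-2.4, -28.2] Fr 4.82 Ftan -1.65 dr 0.3
[{"translation": [0.014, -0.0, 0], "twist": 0, "hand": 0}, {"translation": [0.014, -0.0, 0], "twist": 0, "hand": 0}, {"translation": [0.015, 0.001, 0], "twist": 0, "hand": 0}, {"translation": [0.014, 0.002, 0], "twist": 0, "hand": 0}, {"translation": [0.014, 0.002, 0], "twist": 0, "hand": 0}, {"translation": [0.014, 0.003, 0], "twist": 0, "hand": 0}, {"translation": [0.014, 0.003, 0], "twist": 0, "hand": 0}, {"translation": [0.014, 0.005, 0], "twist": 0, "hand": 0}]
```

Call:
apply_moves([
  {"translation":[0.014,0,0],"twist":0,"hand":0},
  {"translation":[0.014,0,0],"twist":0,"hand":0},
  {"translation":[0.015,0.001,0],"twist":0,"hand":0},
  {"translation":[0.014,0.002,0],"twist":0,"hand":0},
  {"translation":[0.014,0.002,0],"twist":0,"hand":0},
  {"translation":[0.014,0.003,0],"twist":0,"hand":0},
  {"translation":[0.014,0.003,0],"twist":0,"hand":0},
  {"translation":[0.014,0.005,0],"twist":0,"hand":0},
])

```text
time: 14.35
tool_pos: [0.462, 0.0864, 0.1337]
tool_rot: [0.001, 0.156, 0.988, -0.0]
contact_force: [4.4, 2.1, 0.5]
gripper_width: 0.298
grasp_force: 59.7
```

```bash
python3 plan.py 22.5 3 0.2
```

```text
t 14.45 X [461.87  86.46 133.67] F [4.1  2.66 1.22] F tool [-3.08  3.8  -1.22]
phi 101.25 cmd [8.9, -26.6] Fr 4.42 Ftan -1.82 dr 0.3
[{"translation": [0.014, 0.004, 0], "twist": 0, "hand": 0}, {"translation": [0.013, 0.006, 0], "twist": 0, "hand": 0}, {"translation": [0.013, 0.006, 0], "twist": 0, "hand": 0}, {"translation": [0.013, 0.006, 0], "twist": 0, "hand": 0}, {"translation": [0.012, 0.007, 0], "twist": 0, "hand": 0}, {"translation": [0.012, 0.008, 0], "twist": 0, "hand": 0}, {"translation": [0.012, 0.008, 0], "twist": 0, "hand": 0}, {"translation": [0.011, 0.009, 0], "twist": 0, "hand": 0}]
```

Call:
apply_moves([
  {"translation":[0.014,0.004,0],"twist":0,"hand":0},
  {"translation":[0.013,0.006,0],"twist":0,"hand":0},
  {"translation":[0.013,0.006,0],"twist":0,"hand":0},
  {"translation":[0.013,0.006,0],"twist":0,"hand":0},
  {"translation":[0.012,0.007,0],"twist":0,"hand":0},
  {"translation":[0.012,0.008,0],"twist":0,"hand":0},
  {"translation":[0.012,0.008,0],"twist":0,"hand":0},
  {"translation":[0.011,0.009,0],"twist":0,"hand":0},
])

```text
time: 15.25
tool_pos: [0.4544, 0.0942, 0.1338]
tool_rot: [0.001, 0.156, 0.988, -0.001]
contact_force: [5.2, 0.4, 0.5]
gripper_width: 0.299
grasp_force: 59.7
```

```bash
python3 plan.py 22.5 3 0.3
```

```text
t 15.35 X [454.36  94.29 133.8 ] F [5.39 1.35 0.42] F tool [-4.71  2.95 -0.41]
phi 123.75 cmd [18.9, -21.2] Fr 5.24 Ftan -1.77 dr 0.5
[{"translation": [0.011, 0.01, 0], "twist": 0, "hand": 0}, {"translation": [0.01, 0.009, 0], "twist": 0, "hand": 0}, {"translation": [0.01, 0.011, 0], "twist": 0, "hand": 0}, {"translation": [0.01, 0.011, 0], "twist": 0, "hand": 0}, {"translation": [0.009, 0.011, 0], "twist": 0, "hand": 0}, {"translation": [0.008, 0.011, 0], "twist": 0, "hand": 0}, {"translation": [0.007, 0.012, 0], "twist": 0, "hand": 0}, {"translation": [0.007, 0.013, 0], "twist": 0, "hand": 0}]
```

Call:
apply_moves([
  {"translation":[0.011,0.01,0],"twist":0,"hand":0},
  {"translation":[0.01,0.009,0],"twist":0,"hand":0},
  {"translation":[0.01,0.011,0],"twist":0,"hand":0},
  {"translation":[0.01,0.011,0],"twist":0,"hand":0},
  {"translation":[0.009,0.011,0],"twist":0,"hand":0},
  {"translation":[0.008,0.011,0],"twist":0,"hand":0},
  {"translation":[0.007,0.012,0],"twist":0,"hand":0},
  {"translation":[0.007,0.013,0],"twist":0,"hand":0},
])

```text
time: 16.15
tool_pos: [0.4504, 0.1042, 0.1339]
tool_rot: [0.002, 0.156, 0.988, -0.002]
contact_force: [5.6, -1.8, 0.7]
gripper_width: 0.295
grasp_force: 59.7
```

```bash
python3 plan.py 22.5 3 0
```

```text
t 16.25 X [450.35 104.33 133.83] F [ 5.2  -0.74  1.03] F tool [-5.18  0.89 -1.02]
phi 146.25 cmd [26.1, -12.4] Fr 5.05 Ftan -1.69 dr 0.8
[{"translation": [0.006, 0.013, 0], "twist": 0, "hand": 0}, {"translation": [0.006, 0.013, 0], "twist": 0, "hand": 0}, {"translation": [0.004, 0.013, 0], "twist": 0, "hand": 0}, {"translation": [0.004, 0.014, 0], "twist": 0, "hand": 0}, {"translation": [0.004, 0.014, 0], "twist": 0, "hand": 0}, {"translation": [0.002, 0.014, 0], "twist": 0, "hand": 0}, {"translation": [0.002, 0.014, 0], "twist": 0, "hand": 0}, {"translation": [0.001, 0.014, 0], "twist": 0, "hand": 0}]
```

Call:
apply_moves([
  {"translation":[0.006,0.013,0],"twist":0,"hand":0},
  {"translation":[0.006,0.013,0],"twist":0,"hand":0},
  {"translation":[0.004,0.013,0],"twist":0,"hand":0},
  {"translation":[0.004,0.014,0],"twist":0,"hand":0},
  {"translation":[0.004,0.014,0],"twist":0,"hand":0},
  {"translation":[0.002,0.014,0],"twist":0,"hand":0},
  {"translation":[0.002,0.014,0],"twist":0,"hand":0},
  {"translation":[0.001,0.014,0],"twist":0,"hand":0},
])

```text
time: 17.05
tool_pos: [0.4506, 0.1149, 0.1336]
tool_rot: [0.001, 0.156, 0.988, -0.002]
contact_force: [3.4, -3.5, 1.1]
gripper_width: 0.301
grasp_force: 59.7
```

```bash
python3 plan.py 22.5 3 0
```

```text
t 17.15 X [450.64 114.98 133.56] F [ 3.59 -2.88  0.79] F tool [-4.31 -1.64 -0.78]
phi 168.75 cmd [29.0, -1.5] Fr 4.30 Ftan -2.10 dr 0.8
[{"translation": [0.001, 0.014, 0], "twist": 0, "hand": 0}, {"translation": [-0.0, 0.014, 0], "twist": 0, "hand": 0}, {"translation": [-0.001, 0.014, 0], "twist": 0, "hand": 0}, {"translation": [-0.002, 0.014, 0], "twist": 0, "hand": 0}, {"translation": [-0.002, 0.014, 0], "twist": 0, "hand": 0}, {"translation": [-0.004, 0.014, 0], "twist": 0, "hand": 0}, {"translation": [-0.003, 0.013, 0], "twist": 0, "hand": 0}, {"translation": [-0.005, 0.014, 0], "twist": 0, "hand": 0}]
```

Call:
apply_moves([
  {"translation":[0.001,0.014,0],"twist":0,"hand":0},
  {"translation":[0,0.014,0],"twist":0,"hand":0},
  {"translation":[-0.001,0.014,0],"twist":0,"hand":0},
  {"translation":[-0.002,0.014,0],"twist":0,"hand":0},
  {"translation":[-0.002,0.014,0],"twist":0,"hand":0},
  {"translation":[-0.004,0.014,0],"twist":0,"hand":0},
  {"translation":[-0.003,0.013,0],"twist":0,"hand":0},
  {"translation":[-0.005,0.014,0],"twist":0,"hand":0},
])

```text
time: 17.95
tool_pos: [0.4549, 0.1246, 0.133]
tool_rot: [0.0, 0.156, 0.988, -0.003]
contact_force: [2.6, -4.6, 0.7]
gripper_width: 0.295
grasp_force: 59.7
```

```bash
python3 plan.py 22.5 3 0.4
```

```text
t 18.05 X [454.94 124.71 133.06] F [ 3.42 -4.18  0.97] F tool [-4.54 -2.93 -0.95]
phi 191.25 cmd [27.4, 9.6] Fr 5.42 Ftan -1.44 dr 0.8
[{"translation": [-0.005, 0.013, 0], "twist": 0, "hand": 0}, {"translation": [-0.005, 0.013, 0], "twist": 0, "hand": 0}, {"translation": [-0.006, 0.013, 0], "twist": 0, "hand": 0}, {"translation": [-0.007, 0.013, 0], "twist": 0, "hand": 0}, {"translation": [-0.007, 0.012, 0], "twist": 0, "hand": 0}, {"translation": [-0.008, 0.012, 0], "twist": 0, "hand": 0}, {"translation": [-0.009, 0.012, 0], "twist": 0, "hand": 0}, {"translation": [-0.009, 0.011, 0], "twist": 0, "hand": 0}]
```

Call:
apply_moves([
  {"translation":[-0.005,0.013,0],"twist":0,"hand":0},
  {"translation":[-0.005,0.013,0],"twist":0,"hand":0},
  {"translation":[-0.006,0.013,0],"twist":0,"hand":0},
  {"translation":[-0.007,0.013,0],"twist":0,"hand":0},
  {"translation":[-0.007,0.012,0],"twist":0,"hand":0},
  {"translation":[-0.008,0.012,0],"twist":0,"hand":0},
  {"translation":[-0.009,0.012,0],"twist":0,"hand":0},
  {"translation":[-0.009,0.011,0],"twist":0,"hand":0},
])

```text
time: 18.85
tool_pos: [0.4624, 0.1321, 0.1325]
tool_rot: [-0.001, 0.156, 0.988, -0.003]
contact_force: [1.5, -4.8, 0.6]
gripper_width: 0.299
grasp_force: 59.7
```

```bash
python3 plan.py 22.5 3 -0.3
```

```text
t 18.95 X [462.52 132.23 132.49] F [ 1.62 -4.85  0.67] F tool [-3.03 -4.13 -0.64]
phi 213.75 cmd [21.8, 19.5] Fr 5.23 Ftan -1.15 dr 1.2000000000000002
[{"translation": [-0.011, 0.01, 0], "twist": 0, "hand": 0}, {"translation": [-0.011, 0.01, 0], "twist": 0, "hand": 0}, {"translation": [-0.011, 0.009, 0], "twist": 0, "hand": 0}, {"translation": [-0.012, 0.009, 0], "twist": 0, "hand": 0}, {"translation": [-0.012, 0.008, 0], "twist": 0, "hand": 0}, {"translation": [-0.013, 0.007, 0], "twist": 0, "hand": 0}, {"translation": [-0.013, 0.007, 0], "twist": 0, "hand": 0}, {"translation": [-0.013, 0.006, 0], "twist": 0, "hand": 0}]
```

Call:
apply_moves([
  {"translation":[-0.011,0.01,0],"twist":0,"hand":0},
  {"translation":[-0.011,0.01,0],"twist":0,"hand":0},
  {"translation":[-0.011,0.009,0],"twist":0,"hand":0},
  {"translation":[-0.012,0.009,0],"twist":0,"hand":0},
  {"translation":[-0.012,0.008,0],"twist":0,"hand":0},
  {"translation":[-0.013,0.007,0],"twist":0,"hand":0},
  {"translation":[-0.013,0.007,0],"twist":0,"hand":0},
  {"translation":[-0.013,0.006,0],"twist":0,"hand":0},
])

```text
time: 19.75
tool_pos: [0.4732, 0.1365, 0.1323]
tool_rot: [-0.002, 0.156, 0.988, -0.002]
contact_force: [-1.2, -5.0, 0.1]
gripper_width: 0.298
grasp_force: 59.7
```

```bash
python3 plan.py 22.5 3 -0.2
```

```text
t 19.85 X [473.44 136.65 132.36] F [-1.13 -5.04 -0.14] F tool [-0.48 -5.14  0.16]
phi 236.25 cmd [12.2, 26.1] Fr 5.08 Ftan -1.81 dr 0.9000000000000001
[{"translation": [-0.013, 0.006, 0], "twist": 0, "hand": 0}, {"translation": [-0.014, 0.005, 0], "twist": 0, "hand": 0}, {"translation": [-0.014, 0.004, 0], "twist": 0, "hand": 0}, {"translation": [-0.014, 0.004, 0], "twist": 0, "hand": 0}, {"translation": [-0.015, 0.002, 0], "twist": 0, "hand": 0}, {"translation": [-0.014, 0.003, 0], "twist": 0, "hand": 0}, {"translation": [-0.015, 0.001, 0], "twist": 0, "hand": 0}, {"translation": [-0.014, 0.001, 0], "twist": 0, "hand": 0}]
```

Call:
apply_moves([
  {"translation":[-0.013,0.006,0],"twist":0,"hand":0},
  {"translation":[-0.014,0.005,0],"twist":0,"hand":0},
  {"translation":[-0.014,0.004,0],"twist":0,"hand":0},
  {"translation":[-0.014,0.004,0],"twist":0,"hand":0},
  {"translation":[-0.015,0.002,0],"twist":0,"hand":0},
  {"translation":[-0.014,0.003,0],"twist":0,"hand":0},
  {"translation":[-0.015,0.001,0],"twist":0,"hand":0},
  {"translation":[-0.014,0.001,0],"twist":0,"hand":0},
])

```text
time: 20.65
tool_pos: [0.4848, 0.1364, 0.1325]
tool_rot: [-0.002, 0.156, 0.988, -0.001]
contact_force: [-2.9, -3.3, -0.1]
gripper_width: 0.296
grasp_force: 59.7
```

```bash
python3 plan.py 22.5 3 0
```

```text
t 20.75 X [485.   136.44 132.52] F [-2.71 -3.89  0.23] F tool [ 1.38 -4.54 -0.22]
phi 258.75 cmd [0.9, 28.7] Fr 4.68 Ftan -1.54 dr 0.7000000000000002
[{"translation": [-0.015, 0.001, 0], "twist": 0, "hand": 0}, {"translation": [-0.015, -0.001, 0], "twist": 0, "hand": 0}, {"translation": [-0.014, -0.001, 0], "twist": 0, "hand": 0}, {"translation": [-0.015, -0.001, 0], "twist": 0, "hand": 0}, {"translation": [-0.014, -0.002, 0], "twist": 0, "hand": 0}, {"translation": [-0.014, -0.003, 0], "twist": 0, "hand": 0}, {"translation": [-0.015, -0.004, 0], "twist": 0, "hand": 0}, {"translation": [-0.013, -0.004, 0], "twist": 0, "hand": 0}]
```

Call:
apply_moves([
  {"translation":[-0.015,0.001,0],"twist":0,"hand":0},
  {"translation":[-0.015,-0.001,0],"twist":0,"hand":0},
  {"translation":[-0.014,-0.001,0],"twist":0,"hand":0},
  {"translation":[-0.015,-0.001,0],"twist":0,"hand":0},
  {"translation":[-0.014,-0.002,0],"twist":0,"hand":0},
  {"translation":[-0.014,-0.003,0],"twist":0,"hand":0},
  {"translation":[-0.015,-0.004,0],"twist":0,"hand":0},
  {"translation":[-0.013,-0.004,0],"twist":0,"hand":0},
])

```text
time: 21.55
tool_pos: [0.495, 0.132, 0.1324]
tool_rot: [-0.002, 0.156, 0.988, -0.0]
contact_force: [-4.2, -2.7, 1.3]
gripper_width: 0.296
grasp_force: 59.8
```

```bash
python3 plan.py 22.5 3 0.2
```

```text
t 21.65 X [495.08 131.93 132.43] F [-4.29 -3.    0.71] F tool [ 3.17 -4.18 -0.7 ]
phi 281.25 cmd [-10.6, 27.2] Fr 5.16 Ftan -1.44 dr 0.7000000000000002
[{"translation": [-0.014, -0.005, 0], "twist": 0, "hand": 0}, {"translation": [-0.014, -0.006, 0], "twist": 0, "hand": 0}, {"translation": [-0.013, -0.006, 0], "twist": 0, "hand": 0}, {"translation": [-0.013, -0.006, 0], "twist": 0, "hand": 0}, {"translation": [-0.013, -0.008, 0], "twist": 0, "hand": 0}, {"translation": [-0.012, -0.007, 0], "twist": 0, "hand": 0}, {"translation": [-0.012, -0.009, 0], "twist": 0, "hand": 0}, {"translation": [-0.011, -0.009, 0], "twist": 0, "hand": 0}]
```

Call:
apply_moves([
  {"translation":[-0.014,-0.005,0],"twist":0,"hand":0},
  {"translation":[-0.014,-0.006,0],"twist":0,"hand":0},
  {"translation":[-0.013,-0.006,0],"twist":0,"hand":0},
  {"translation":[-0.013,-0.006,0],"twist":0,"hand":0},
  {"translation":[-0.013,-0.008,0],"twist":0,"hand":0},
  {"translation":[-0.012,-0.007,0],"twist":0,"hand":0},
  {"translation":[-0.012,-0.009,0],"twist":0,"hand":0},
  {"translation":[-0.011,-0.009,0],"twist":0,"hand":0},
])

```text
time: 22.45
tool_pos: [0.5026, 0.124, 0.1322]
tool_rot: [-0.003, 0.156, 0.988, 0.0]
contact_force: [-4.7, -0.8, 1.1]
gripper_width: 0.289
grasp_force: 59.9
```

```bash
python3 plan.py 22.5 3 0
```

```text
t 22.55 X [502.63 123.93 132.22] F [-4.79 -1.29  0.97] F tool [ 4.16 -2.7  -0.95]
phi 303.75 cmd [-20.8, 21.6] Fr 4.88 Ftan -1.08 dr 0.9000000000000001
[{"translation": [-0.011, -0.01, 0], "twist": 0, "hand": 0}, {"translation": [-0.01, -0.01, 0], "twist": 0, "hand": 0}, {"translation": [-0.01, -0.01, 0], "twist": 0, "hand": 0}, {"translation": [-0.009, -0.012, 0], "twist": 0, "hand": 0}, {"translation": [-0.008, -0.011, 0], "twist": 0, "hand": 0}, {"translation": [-0.008, -0.012, 0], "twist": 0, "hand": 0}, {"translation": [-0.008, -0.012, 0], "twist": 0, "hand": 0}, {"translation": [-0.006, -0.013, 0], "twist": 0, "hand": 0}]
```

Call:
apply_moves([
  {"translation":[-0.011,-0.01,0],"twist":0,"hand":0},
  {"translation":[-0.01,-0.01,0],"twist":0,"hand":0},
  {"translation":[-0.01,-0.01,0],"twist":0,"hand":0},
  {"translation":[-0.009,-0.012,0],"twist":0,"hand":0},
  {"translation":[-0.008,-0.011,0],"twist":0,"hand":0},
  {"translation":[-0.008,-0.012,0],"twist":0,"hand":0},
  {"translation":[-0.008,-0.012,0],"twist":0,"hand":0},
  {"translation":[-0.006,-0.013,0],"twist":0,"hand":0},
])

```text
time: 23.35
tool_pos: [0.5064, 0.114, 0.1322]
tool_rot: [-0.003, 0.156, 0.988, 0.001]
contact_force: [-5.4, 1.0, 0.6]
gripper_width: 0.296
grasp_force: 59.8
```

```bash
python3 plan.py 22.5 3 0
```

```text
t 23.45 X [506.49 113.82 132.25] F [-5.51  0.6   0.51] F tool [ 5.43 -1.12 -0.47]
phi 326.25 cmd [-27.8, 12.6] Fr 5.39 Ftan -1.10 dr 0.9000000000000001
[{"translation": [-0.006, -0.013, 0], "twist": 0, "hand": 0}, {"translation": [-0.006, -0.013, 0], "twist": 0, "hand": 0}, {"translation": [-0.004, -0.014, 0], "twist": 0, "hand": 0}, {"translation": [-0.004, -0.013, 0], "twist": 0, "hand": 0}, {"translation": [-0.004, -0.014, 0], "twist": 0, "hand": 0}, {"translation": [-0.002, -0.014, 0], "twist": 0, "hand": 0}, {"translation": [-0.002, -0.014, 0], "twist": 0, "hand": 0}, {"translation": [-0.001, -0.014, 0], "twist": 0, "hand": 0}]
```

Call:
apply_moves([
  {"translation":[-0.006,-0.013,0],"twist":0,"hand":0},
  {"translation":[-0.006,-0.013,0],"twist":0,"hand":0},
  {"translation":[-0.004,-0.014,0],"twist":0,"hand":0},
  {"translation":[-0.004,-0.013,0],"twist":0,"hand":0},
  {"translation":[-0.004,-0.014,0],"twist":0,"hand":0},
  {"translation":[-0.002,-0.014,0],"twist":0,"hand":0},
  {"translation":[-0.002,-0.014,0],"twist":0,"hand":0},
  {"translation":[-0.001,-0.014,0],"twist":0,"hand":0},
])

```text
time: 24.25
tool_pos: [0.5063, 0.1033, 0.1325]
tool_rot: [-0.002, 0.156, 0.988, 0.002]
contact_force: [-4.3, 4.0, 1.1]
gripper_width: 0.297
grasp_force: 59.8
```

```bash
python3 plan.py 14 3 0
```

```text
t 24.35 X [506.28 103.19 132.52] F [-4.3   3.37  1.01] F tool [ 5.14  1.89 -0.98]
phi 348.75 cmd [-30.7, 1.7] Fr 4.94 Ftan -1.95 dr 0.9000000000000001
[{"translation": [-0.001, -0.009, 0], "twist": 0, "hand": 0}, {"translation": [0.0, -0.009, 0], "twist": 0, "hand": 0}, {"translation": [0.0, -0.009, 0], "twist": 0, "hand": 0}, {"translation": [0.001, -0.008, 0], "twist": 0, "hand": 0}, {"translation": [0.0, -0.009, 0], "twist": 0, "hand": 0}, {"translation": [0.001, -0.009, 0], "twist": 0, "hand": 0}, {"translation": [0.002, -0.009, 0], "twist": 0, "hand": 0}, {"translation": [0.001, -0.008, 0], "twist": 0, "hand": 0}]
```

Call:
apply_moves([
  {"translation":[-0.001,-0.009,0],"twist":0,"hand":0},
  {"translation":[0,-0.009,0],"twist":0,"hand":0},
  {"translation":[0,-0.009,0],"twist":0,"hand":0},
  {"translation":[0.001,-0.008,0],"twist":0,"hand":0},
  {"translation":[0,-0.009,0],"twist":0,"hand":0},
  {"translation":[0.001,-0.009,0],"twist":0,"hand":0},
  {"translation":[0.002,-0.009,0],"twist":0,"hand":0},
  {"translation":[0.001,-0.008,0],"twist":0,"hand":0},
])

```text
time: 25.15
tool_pos: [0.5042, 0.097, 0.1328]
tool_rot: [-0.002, 0.156, 0.988, 0.003]
contact_force: [-2.4, 3.5, 0.1]
gripper_width: 0.297
grasp_force: 59.8
```

Call:
apply_moves([
  {"translation":[0,0,0],"twist":0,"hand":0},
  {"translation":[0,0,0],"twist":0,"hand":0},
  {"translation":[0,0,0],"twist":0,"hand":0},
  {"translation":[0,0,0],"twist":0,"hand":0},
  {"translation":[0,0,0],"twist":0,"hand":0},
  {"translation":[0,0,0],"twist":0,"hand":0},
])

```text
time: 25.75
tool_pos: [0.5042, 0.097, 0.1328]
tool_rot: [-0.002, 0.156, 0.988, 0.002]
contact_force: [-3.6, 3.9, 0.6]
gripper_width: 0.295
grasp_force: 59.8
```

```bash
python3 plan.py 0 3 0;cat cmd.json
```

```text
t 25.85 X [504.2   96.96 132.81] F [-3.4   3.62  0.98] F tool [ 4.36  2.4  -0.95]
phi 362.75 cmd [-30.3, -5.3] Fr 4.59 Ftan -1.35 dr 0.9000000000000001
[{"translation": [0.0, -0.0, 0], "twist": 0, "hand": 0}, {"translation": [0.0, -0.0, 0], "twist": 0, "hand": 0}, {"translation": [0.0, -0.0, 0], "twist": 0, "hand": 0}, {"translation": [0.0, -0.0, 0], "twist": 0, "hand": 0}, {"translation": [0.0, -0.0, 0], "twist": 0, "hand": 0}, {"translation": [0.0, -0.0, 0], "twist": 0, "hand": 0}, {"translation": [0.0, -0.0, 0], "twist": 0, "hand": 0}, {"translation": [0.0, -0.0, 0], "twist": 0, "hand": 0}]
{"c": [-30.3, -5.3], "phi": 362.75, "dr": 0.9000000000000001}
```

Call:
apply_moves([
  {"translation":[0.1,0.018,0],"twist":0,"hand":0},
  {"translation":[0.1,0.018,0],"twist":0,"hand":0},
  {"translation":[0.095,0.018,0],"twist":0,"hand":0},
  {"translation":[0,0,-0.1],"twist":0,"hand":0},
  {"translation":[0,0,-0.18],"twist":0,"hand":0},
  {"translation":[0.09,0.15,0],"twist":0,"hand":0},
  {"translation":[0.18,0.35,0],"twist":0,"hand":0},
  {"translation":[0.2,0.4,0],"twist":0,"hand":0},
])

```text
time: 26.65
tool_pos: [0.4624, 0.2097, 0.1628]
tool_rot: [0.001, 0.157, 0.988, 0.001]
contact_force: [0.6, 0.6, -1.7]
gripper_width: 0.298
grasp_force: 59.6
```

Call:
apply_moves([
  {"translation":[0.17,0.31,0],"twist":0,"hand":0},
  {"translation":[0.09,0.15,0],"twist":0,"hand":0},
  {"translation":[0,0,0],"twist":0,"hand":0},
  {"translation":[0,0,0],"twist":0,"hand":0},
])

```text
time: 27.05
tool_pos: [0.4515, 0.2609, 0.1619]
tool_rot: [0.001, 0.155, 0.988, 0.0]
contact_force: [0.6, 0.1, -1.4]
gripper_width: 0.298
grasp_force: 59.6
```

Run:
```python
from h import *
X,F=avg(3);a=grab_frame("wrist");s=state();R=R_(s)
print('home move',to((.4510,.2622,.0827)))
t=s["tool_pos"]+R@[0,0,.0727];print('nominal tip px',(proj("wrist",t)-[120,100])*2, 'hole px',(proj("wrist",(.4505,.2625,.05))-[120,100])*2)
save(a[100:350,120:400],'w3.png',2)
b=grab_frame("scene");print(proj("scene",t),proj("scene",s["tool_pos"]))
```

```text
t 27.15 X [451.56 260.55 161.8 ] F [ 0.24  0.08 -1.41] F tool [-0.21  0.15  1.41]
home move [0.013 0.018 0.788]
nominal tip px [269.72830038 237.85986594] hole px [274.68276658 193.0783419 ]
[197.0206514  202.64290331] [194.45642779 170.2975633 ]
```

View pics/w3.png

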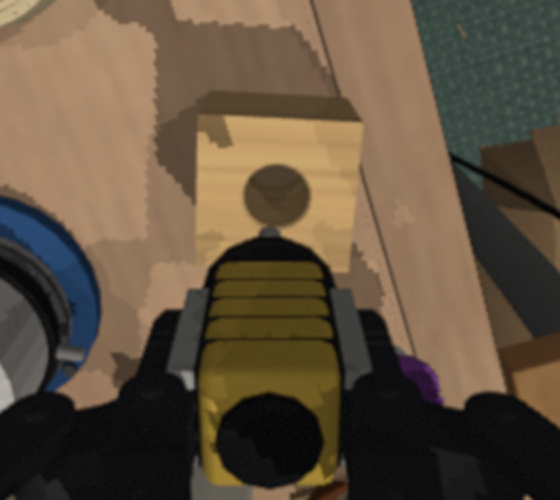

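The crop shows the hole centred at (277,194). The pin tip shows at (270,233), where the untilted tool should appear, and the handle sits in the pads as it did at the grasp. Lowering it now.

Call:
apply_moves([
  {"translation":[0.012,0.018,0],"twist":0,"hand":0},
  {"translation":[0,0,0.15],"twist":0,"hand":0},
  {"translation":[0,0,0.15],"twist":0,"hand":0},
  {"translation":[0,0,0.15],"twist":0,"hand":0},
  {"translation":[0,0,0.15],"twist":0,"hand":0},
  {"translation":[0,0,0.1],"twist":0,"hand":0},
  {"translation":[0,0,0.06],"twist":0,"hand":0},
  {"translation":[0,0,0],"twist":0,"hand":0},
])

```text
time: 28.05
tool_pos: [0.45, 0.2628, 0.084]
tool_rot: [-0.001, 0.156, 0.988, -0.001]
contact_force: [0.4, -0.1, -1.4]
gripper_width: 0.297
grasp_force: 59.6
```

```bash
python3 -c "
from h import *
avg(4)"
```

```text
t 28.2 X [450.72 263.05  85.18] F [ 0.48 -0.18 -0.95] F tool [-0.51 -0.02  0.95]
```

Call:
apply_moves([
  {"translation":[0,0,0.012],"twist":0,"hand":0},
  {"translation":[0,0,0.01],"twist":0,"hand":0},
  {"translation":[0,0,0],"twist":0,"hand":0},
  {"translation":[0,0,0],"twist":0,"hand":0},
])

```text
time: 28.6
tool_pos: [0.4507, 0.263, 0.0832]
tool_rot: [0.0, 0.156, 0.988, 0.0]
contact_force: [-0.9, -0.5, -0.8]
gripper_width: 0.295
grasp_force: 59.6
```

```bash
python3 -c "
from h import *
avg(4)"
```

```text
t 28.75 X [450.7  263.01  83.19] F [-0.3  -0.26 -1.04] F tool [ 0.2  -0.34  1.04]
```

Call:
apply_moves([
  {"translation":[0,0,0.008],"twist":0,"hand":0},
  {"translation":[0,0,0],"twist":0,"hand":0},
  {"translation":[0,0,0],"twist":0,"hand":0.4},
  {"translation":[0,0,0],"twist":0,"hand":0.7},
  {"translation":[0,0,0],"twist":0,"hand":1},
  {"translation":[0,0,0],"twist":0,"hand":1},
  {"translation":[0,0,0],"twist":0,"hand":1},
  {"translation":[0,0,0],"twist":0,"hand":1},
])

```text
time: 29.55
tool_pos: [0.4507, 0.263, 0.0823]
tool_rot: [0.0, 0.156, 0.988, 0.0]
contact_force: [0.8, -0.4, -0.5]
gripper_width: 1.002
grasp_force: 0.0
```

Call:
apply_moves([
  {"translation":[0,0,-0.1],"twist":0,"hand":1},
  {"translation":[0,0,-0.2],"twist":0,"hand":1},
  {"translation":[0,0,-0.3],"twist":0,"hand":1},
  {"translation":[0,0,-0.4],"twist":0,"hand":1},
  {"translation":[0,0,-0.4],"twist":0,"hand":1},
  {"translation":[0,0,0],"twist":0,"hand":1},
  {"translation":[0,0,0],"twist":0,"hand":1},
])

```text
time: 30.25
tool_pos: [0.4514, 0.2633, 0.2245]
tool_rot: [0.002, 0.156, 0.988, 0.001]
contact_force: [-0.5, -1.0, -0.5]
gripper_width: 1.003
grasp_force: 0.0
```

Run:
```python
from h import *
avg(2);a=grab_frame("wrist")
for r in recognise("wrist","deburrer_grip")[:3]: print(r["score"],r["point"])
b=grab_frame("scene");c=np.hstack([cv2.resize(a[80:280,150:350],(400,400)),cv2.resize(b[170:270,150:250],(400,400))]);save(c,'f.png')
```

```text
t 30.3 X [450.98 263.15 223.54] F [-0.27 -0.35 -0.86] F tool [ 0.15 -0.42  0.86]
0.79 [0.5467, 0.2866, 0.0794]
0.69 [0.4403, 0.263, 0.1021]
```

View pics/f.png

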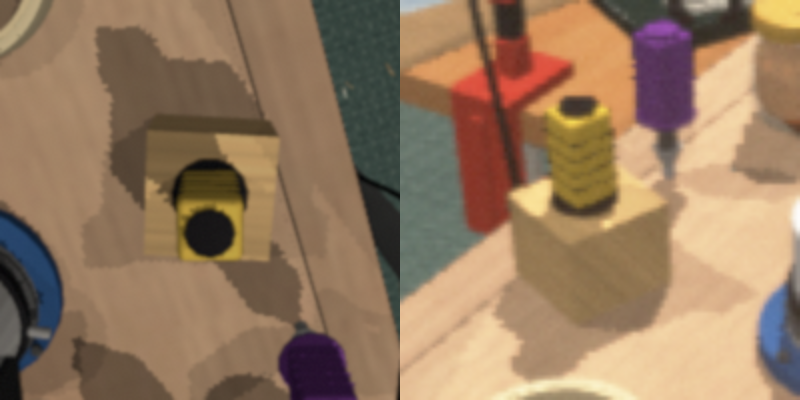

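The picture shows the tool upright in its stand with the guard flat on the block: the handle is at (210,215) in the left half and (580,155) in the right. The gripper is clear of everything, so I hand in.

```bash
python3 -c "
from plant import *
print(job_done())"
```

```text
the job is handed in; nothing more can be done
None
```

I ran the deburring tool one full clockwise circle round the bore's edge at about 3 to 6 N measured, put it back upright and fully home in its stand, and handed the job in at about 30 s; the judge's verdict was not shown.

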